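# Free two lacquered balls wedged at the feeder's opening

### The job

Two lacquered balls are wedged side by side at the narrow opening of the sloping feeder. Push only the red ball gently back uphill until the sprung white plate behind it is felt pressing firmly on its stop; hold it there a moment, while the black ball, whose lacquer is still soft and must not be touched, rolls out into the tray. Then ease the red ball forward without letting the plate snap, so that it rolls into the tray too, and leave the things around the feeder where they are.

Things in the scene. Friction and masses are not known exactly. Their poses are not given: they have to be found in the camera images.
- feeder: Fixed sloping feeder, 380 x 140 mm: grey floor, aluminium walls, blue spring housing at the top end. Origin on the bench, 46 mm below the floor at the opening. x: level, uphill; y: left when facing uphill; z up. Floor rises 8 deg along +x. Square to the floor: walls and housing 36 mm high, walls 123 mm apart; housing starts 130 mm uphill of the opening. All open above.
- opening (a point): Floor point midway between the opening's two steel posts (14 mm thick, 84 mm clear between them, 33 mm high square to the floor); a yellow lip 32 mm high joins each post to its wall. Shut fingers with tips 36 to 42 mm over the floor pass over the lip and meet the ball above its middle; 30 to 38 mm from the centre line, on red's side, they leave black room to pass.
- tray (a point): Floor point on the centre line, 90 mm downhill from the opening. The tray is the part from the opening down to the end wall, 166 mm away along the slope.
- red_ball: Red glossy lacquered wooden ball, 60 mm diameter, about 75 g, wedged on the left or the right of the opening. Never press on it with more than 18 N. Its origin turns as it rolls: use point red_ball_center.
- red_ball_center (a point): Centre of the red ball: at the start 30 mm above the floor, 32 mm uphill of the posts' line, 30 mm to one side of the centre line.
- black_ball: Black ball, same size, on the other side; do not touch it (a brush under 1.5 N is forgiven). Once red has gone back some 25 mm it is free and rolls out by itself within about two seconds. Its origin turns as it rolls: use point black_ball_center.
- black_ball_center (a point): Centre of the black ball.
- follower: White plate, 112 mm wide, 38 mm high, 8 mm thick, upright on the floor, sprung downhill against both balls, sliding along the slope only. Origin: on the floor line under its front face; x uphill. Resists with 2 to 3 N at the start, 5 N at the end of its stroke, plus 1.4 N per 0.1 m/s. Let go under load it snaps forward: keep it under 0.2 m/s both ways, also when easing off.
- follower_face (a point): Point on the plate's front face, 30 mm over the floor. Its stroke ends 27 to 38 mm uphill of where it starts, set anew each time, unseen: only felt. There it meets a hard stop and the force rises steeply. Firm pressing is over 11 N between ball and plate (push with 13.5 to 15.5 N, friction takes some) for 0.3 s. Eased forward, the plate helps red round the post; then lift the fingers out of its way.
- jar: Bystander: white jar with red cap, 64 mm diameter, 100 mm high. Origin at the centre of its underside.
- stick_block: Bystander: drilled wooden block, 110 x 80 x 35 mm, with brown sticks up to 130 mm high. Origin at the centre of its underside.
- dish: Bystander: blue bowl, 90 mm diameter, 35 mm high. Origin at the centre of its underside.
Not all that is in view belongs to the job. There is more than one size of the red_ball; the one meant has the size given above.

How it is judged:
On the way, in this order (a step that is already met when the one before it is completed fails the run):
1. the red ball is pushed back and pressed firmly (11 N or more) on the plate at its stop for 0.3 s (contact force between red_ball and follower above 11 N and x of red_ball_center in the frame of feeder above 0.045 m), for 0.3 s.
2. the red ball has been let forward through the opening into the tray, after the black one (x of red_ball_center in the frame of feeder between -0.18 and -0.042 m and y of red_ball_center in the frame of feeder between -0.045 and 0.045 m and z of red_ball_center in the frame of feeder between 0.03 and 0.085 m and x of black_ball_center in the frame of feeder between -0.18 and -0.042 m and y of black_ball_center in the frame of feeder between -0.045 and 0.045 m and z of black_ball_center in the frame of feeder between 0.03 and 0.085 m), for 0.2 s.
At the end, for the whole second after the job is handed in: Both balls lie at rest (slower than 0.05 m/s) on the tray floor, their centres at least 42 mm downhill of the feeder's origin and within 45 mm of its centre line; the robot touches nothing (all of step 2 and linear speed of each of red_ball, black_ball below 0.05 m/s).
It fails at once if the red ball is pressed with more than 18 N (contact force between the fingers and red_ball above 18 N).
It fails at once if the black ball is touched (more than 1.5 N) (contact force between any of the fingers, the arm and black_ball above 1.5 N).
It fails at once if the white plate snaps or is driven faster than 0.22 m/s (linear speed of follower above 0.22 m/s).
It fails at once if the robot leans on the feeder with more than 15 N (contact force between any of the fingers, the arm and feeder above 15 N).
It fails at once if a bystander is moved by more than 20 mm (distance of any of jar, stick_block, dish from where it was at the start of the episode above 0.02 m).
It also fails if it takes over 51 s, if anything falls off the work surface, if the arm or the gripper's body presses on something with over 40 N, if the wrist force passes 120 N, or if a joint passes its speed limit or range.

### The arm

A 7-joint arm with a two-finger parallel gripper is mounted at the origin on the work surface. World frame = base frame: x ahead of the robot, y to its left, z up, the work surface at z = 0. Lengths are in m, angles in rad, forces in N, time in s.
With the tool pointing down it reaches from about 0.4 to 0.85 m from the base axis. Payload 10.4 kg.
Tool frame: the origin (TCP) lies at the very end of the fingers, on their centre line; the grasp point (between the pads) lies 19 mm behind it; z points along the fingers, y is the line along which they close (so a half turn about z gives the same grasp; the last joint's range is limited). The gripper opens to 85 mm and grips with 20 to 120 N. Pads are 22 mm wide; open, the fingers measure 114 mm over their backs; the gripper's body (76 mm by 85 mm) begins 54 mm behind the grasp point. The pads swing forward as they close: fully open they stand 13 mm farther back than shut.
Start: joints at [-1.265, 0.332, -0.065, 1.46, 0.022, 1.35, -0.088], TCP at [0.202, 0.592, 0.231] pointing down, gripper open.
Joint ranges: [-2.6, 2.6], [-0.5, 2.12], [-1.47, 1.34], [0.16, 2.42], [-1.27, 4.41], [0.06, 2.06], [-2.6, 2.6]. Speed limits (rad/s): [2.22, 2.22, 2.79, 2.79, 3.14, 3.14, 3.14].

### API

Orientations are given as a unit quaternion [x, y, z, w].
In Python, from workcell import * gives the robot as it stands.
- The arm moves only by the tool step_arm, never from a script. Its argument "commands" is one flat list of numbers, 7 for each row, row after row: the finger opening in mm, from 0 to 85.4, then the shift along the world's x, y, z as a fraction of full scale, then the turn, a rotation vector about the world's x, y, z as a fraction of full scale. A call has exactly 10 rows; each row is the pose to reach, as a shift and turn from the pose commanded when the call began, turning the shorter way round; what a row does not reach only later rows make up. Full scale, the value 1, is 0.6 m for a shift and pi rad for a turn. A row lasts 1/8 s, in which the tool goes at most 62.5 mm and 10.7 degrees, less where a joint would pass 70% of its speed; a pose out of reach is approached as far as the arm can. A call with a number of a shift or a turn outside -1 to 1 is refused whole. A call with a gripper value outside its range is refused whole. The fingers move at their own pace and stop on an object; "squeeze" is the grip in N (left out, the last holds). Time passes only in rows, so rows that repeat a pose let the fingers close, or fill a call up. It gives the time, the measured TCP pose, the force, the opening and the grip force at its end, in the units of the state.
- get_obs(): the state, without advancing time (a new reading comes with each control period).
- camera(name): name is "side" or "top" or "wrist"; returns the picture (480x640x3 uint8, red, green, blue); there is no depth.
- camera_params(name): a dict with "mtx" (3x3 intrinsics, pixels), "extrinsics" (4x4, takes a point from world to camera coordinates); the wrist camera has in their place "tool_from_camera" (4x4, takes a point from camera to tool coordinates, whose origin is the TCP and whose axes are the flange's). Camera axes: x right, y down, z forward; pixel columns grow to the right and rows downward; lengths in m; the calibration is good to about 2 mm. A picture is of the moment at which its call begins: read the wrist's pose just before it. camera_params takes no time and is no camera call.
- hand_in(): hands the job in; it is judged then, once.
The state is a dict: "clock": time; "joint_pos": joint angles; "joint_velocities": joint speeds; "tau": joint torques, N m; "position": TCP position; "ee_rot": TCP orientation; "ft_force": force on the tool from outside, world axes, zero at the start; "torque": the same for the moment, N m; "grip_width": opening from 0.0 (shut) to 1.0 (fully open); "grasp_force": force on a finger pad.
Only numpy, scipy, OpenCV 4.12 (cv2) and the standard library are available. Lean on these libraries where they do the work, as an engineer would, in place of code of your own. Each camera call takes 0.05 s, during which the arm holds its last target. There are 200 camera calls.

## Working session

There is one attempt and no reset: what is moved stays moved. The work goes in short steps, Python scripts to look and compute and a tool call to move; the robot and the scene stay as the last step left them, time stands still between calls to the robot, and variables do not carry over. Pictures are saved under pics/ and viewed, at most 10 in all, crops included, and the job is handed in when it is done.

Besides the shell and the picture viewer there is one more tool, called after "Request:" in YAML: its name, and indented under it one key for each argument. step_arm: Moves the arm, as the interface text tells. Its arguments: {"type":"object","properties":{"commands":{"type":"array","items":{"type":"number"}},"squeeze":{"type":"number"}},"required":["commands"]}

```bash
mkdir -p pics; ls
python3 - <<'E'
from workcell import *
import cv2, numpy as np
for n in ("top","side"):
    cv2.imwrite(f"pics/{n}0.png", camera(n)[:,:,::-1])
    p=camera_params(n); print(n,np.round(p["mtx"],1).tolist(),np.round(p["extrinsics"],3).tolist())
o=get_obs(); print(o["clock"],o["position"],o["ee_rot"],o["ft_force"])
E
```

```text
pics
top [[551.8, 0.0, 327.1], [0.0, 551.8, 241.0], [0.0, 0.0, 1.0]] [[0.015, -1.0, 0.001, -0.002], [-0.983, -0.015, -0.18, 0.56], [0.18, 0.002, -0.984, 1.285], [0.0, 0.0, 0.0, 1.0]]
side [[486.7, 0.0, 319.2], [0.0, 486.7, 239.9], [0.0, 0.0, 1.0]] [[0.853, -0.522, -0.02, -0.446], [-0.332, -0.513, -0.791, 0.231], [0.403, 0.681, -0.611, 0.783], [0.0, 0.0, 0.0, 1.0]]
0.1 [0.20170421 0.59120723 0.23060435] [ 1.63634154e-01  9.86520888e-01 -6.29421212e-04 -6.75594704e-05] [-1.01005204 -0.92312463  0.42927434]
```

View pics/top0.png

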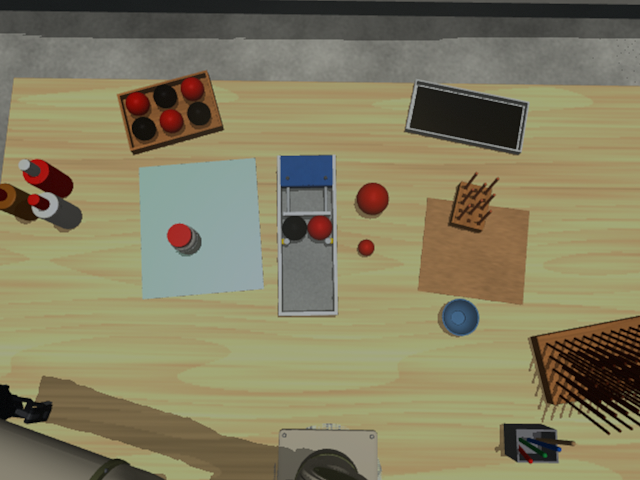

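View pics/side0.png

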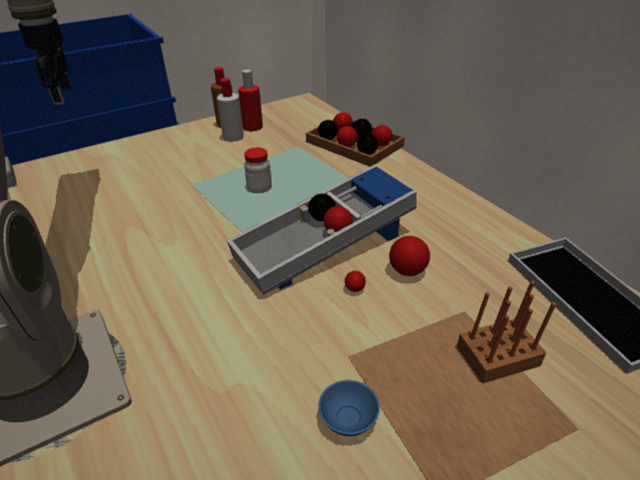

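The top view shows the feeder at columns 278–337, rows 155–316, uphill pointing away from the robot (+x). Black is at about (294,228) and red at about (320,227), so red is on the right (feeder −y).

Red candidates in the top view:
- In the feeder: (320,227). This fits, because it is wedged beside black and has the same size.
- Big loose ball: (372,198).
- Small loose ball: (366,247).
- Crate balls: (137,104), (192,89) and (171,120).

Bystanders: jar (181,237), stick block (470,207) and dish (460,317).

I'll measure now and make one enlarged crop.

```bash
cat > h.py <<'E'
import cv2, numpy as np
from workcell import *
def ray(n,uv):
    p=camera_params(n); E=np.array(p["extrinsics"]); R,t=E[:3,:3],E[:3,3]
    d=R.T@np.linalg.inv(p["mtx"])@np.array([uv[0],uv[1],1.]); return -R.T@t,d/np.linalg.norm(d)
def onplane(n,uv,z):
    c,d=ray(n,uv); return c+d*(z-c[2])/d[2]
def cross(ra,rb):
    A=np.stack([ra[1],-rb[1]],1); s=np.linalg.lstsq(A,rb[0]-ra[0],rcond=None)[0]
    a,b=ra[0]+s[0]*ra[1],rb[0]+s[1]*rb[1]; return (a+b)/2,np.linalg.norm(a-b)
def blob(m,box):
    k=np.zeros_like(m); x0,y0,x1,y1=box; k[y0:y1,x0:x1]=m[y0:y1,x0:x1]
    cs,_=cv2.findContours(k,cv2.RETR_EXTERNAL,cv2.CHAIN_APPROX_NONE)
    c=max(cs,key=cv2.contourArea); return cv2.minEnclosingCircle(c),cv2.contourArea(c),c
def red(im):
    i=im.astype(int); return ((i[...,0]>70)&(i[...,1]<0.45*i[...,0])&(i[...,2]<0.45*i[...,0])).astype(np.uint8)
def blk(im): return (im.max(2)<55).astype(np.uint8)
def blue(im):
    i=im.astype(int); return ((i[...,2]>60)&(i[...,2]>1.6*i[...,0])).astype(np.uint8)
E
python3 - <<'E'
from h import *
T=cv2.imread("pics/top0.png")[:,:,::-1]; S=cv2.imread("pics/side0.png")[:,:,::-1]
bt=(270,205,345,250); bs=(300,185,360,240)
for nm,f in(("red",red),("black",blk)):
    (a,ra,_),(b,rb,_)=blob(f(T),bt),blob(f(S),bs)
    print(nm,a,ra,b,rb,"top@z.08",onplane("top",a[0],.08).round(4),"x2",cross(ray("top",a[0]),ray("side",b[0])))
c=blob(blue(T),(270,145,345,200))[2]; r=cv2.boxPoints(cv2.minAreaRect(c)); print("blue",r.tolist())
# aluminium walls: bright grey vs wood, outer edges per row
for v in (170,200,260,280,300,312):
    i=T[v,255:360].astype(int); g=np.where((i.max(1)-i.min(1)<25))[0]+255; print(v,g.min(),g.max())
cv2.imwrite("pics/crop.png",np.hstack([cv2.resize(T[140:325,260:400,::-1],None,fx=3,fy=3),cv2.resize(S[170:310,220:350,::-1],(515,555))])[:, :800])
E
```

```text
red ((319.46246337890625, 226.9470977783203), 11.862141609191895) 409.0 ((338.4259338378906, 217.5), 13.656793594360352) 427.5 top@z.08 [0.588  0.0246 0.08  ] x2 (array([0.58609429, 0.02469791, 0.08721858]), np.float64(0.0007779397496919043))
black ((294.0643615722656, 227.25743103027344), 12.787040710449219) 449.5 ((321.9414978027344, 205.37234497070312), 16.11713409423828) 478.5 top@z.08 [0.5863 0.085  0.08  ] x2 (array([0.58479024, 0.08513383, 0.083474  ]), np.float64(0.001702808192745301))
blue [[280.0, 156.0], [331.0, 156.0], [331.0, 186.0], [280.0, 186.0]]
170 255 335
200 255 335
260 255 336
280 255 337
300 278 337
312 278 337
```

View pics/crop.png

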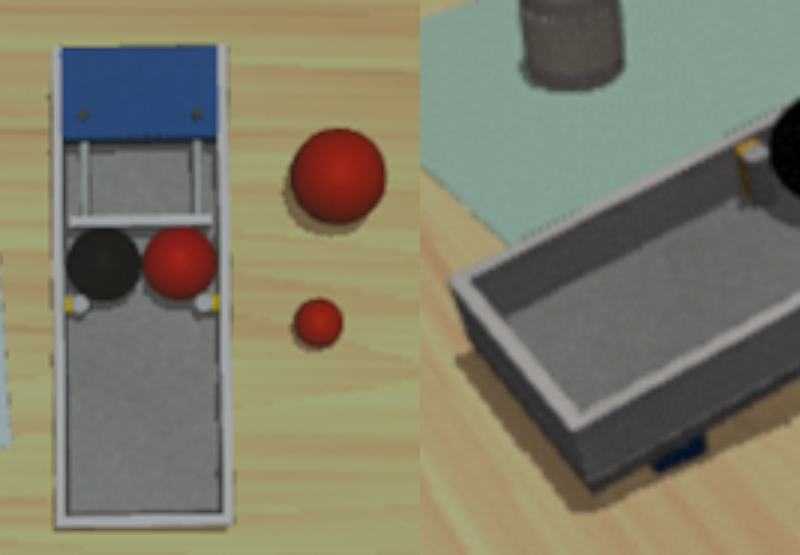

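The crop confirms the pick: red sits on the right in the feeder against its post, the same size as black. The loose balls beside the feeder are clearly bigger and smaller. Next is the feeder's yaw.

Run:
```python
from h import *
T=cv2.imread("pics/top0.png")[:,:,::-1]
P=lambda u,v,z: onplane("top",(u,v),z).round(4)
f=lambda X,Y:(260+X/3-.33,140+Y/3-.33)
for n,X,Y,z in(("BL",54,528,.0586),("BR",234,526,.0586),("TL",53,45,.1115),("TR",227,45,.1115),("housL",62,141,.100),("housR",217,139,.100),("postL",81,303,.079),("postR",203,302,.079),("plateL",69,220,.087),("plateR",212,219,.087)):
    print(n,P(*f(X,Y),z))
p=camera_params("wrist");print(np.round(p["tool_from_camera"],3).tolist())
```

```text
BL [0.3783 0.1194 0.0586]
BR [ 0.3819 -0.0214  0.0586]
TL [0.7553 0.1273 0.1115]
TR [ 0.7574 -0.0105  0.1115]
housL [0.68   0.1188 0.1   ]
housR [ 0.6835 -0.0037  0.1   ]
postL [0.5538 0.1018 0.079 ]
postR [0.5561 0.0055 0.079 ]
plateL [0.619  0.1125 0.087 ]
plateR [ 0.6215 -0.0007  0.087 ]
[[0.0, -0.962, -0.274, 0.07], [1.0, 0.0, -0.0, 0.001], [0.0, -0.274, 0.962, -0.143], [0.0, 0.0, 0.0, 1.0]]
```

Request:
step_arm:
  commands: [0,0.556,-0.955,-0.05,0,0,0.1126,0,0.556,-0.955,-0.05,0,0,0.1126,0,0.556,-0.955,-0.05,0,0,0.1126,0,0.556,-0.955,-0.05,0,0,0.1126,0,0.556,-0.955,-0.05,0,0,0.1126,0,0.556,-0.955,-0.05,0,0,0.1126,0,0.556,-0.955,-0.05,0,0,0.1126,0,0.556,-0.955,-0.05,0,0,0.1126,0,0.556,-0.955,-0.05,0,0,0.1126,0,0.556,-0.955,-0.05,0,0,0.1126]
  squeeze: 60

```text
clock: 1.35
position: [0.5165, 0.0502, 0.203]
ee_rot: [-0.013, 1.0, 0.0, 0.0]
ft_force: [1.9, 1.5, -0.0]
grip_width: 0.004
grasp_force: 0.0
```

Request:
step_arm:
  commands: [0,0,0,-0.03,0,0,0,0,0,0,-0.03,0,0,0,0,0,0,-0.03,0,0,0,0,0,0,-0.03,0,0,0,0,0,0,-0.03,0,0,0,0,0,0,-0.03,0,0,0,0,0,0,-0.03,0,0,0,0,0,0,-0.03,0,0,0,0,0,0,-0.03,0,0,0,0,0,0,-0.03,0,0,0]

```text
clock: 2.6
position: [0.516, 0.0519, 0.1851]
ee_rot: [-0.012, 1.0, 0.0, -0.0]
ft_force: [-0.9, 1.4, -0.3]
grip_width: 0.004
grasp_force: 0.0
```

Run:
```python
from h import *
o=get_obs(); print(o["position"].round(4) if hasattr(o["position"],"round") else o["position"],o["ee_rot"],o["ft_force"],o["joint_pos"])
W=camera("wrist"); cv2.imwrite("pics/w1.png",W[:,:,::-1])
T=camera("top"); cv2.imwrite("pics/t1.png",T[:,:,::-1])
```

```text
[0.516  0.0519 0.1851] [-1.24576149e-02  9.99922401e-01  2.38331026e-05 -1.43855270e-05] [-0.90906462  1.41673283 -0.28903184] [-0.55332084  0.12617114  0.39625795  1.82254028 -0.05212776  1.20304388
  1.45457239]
```

View pics/w1.png

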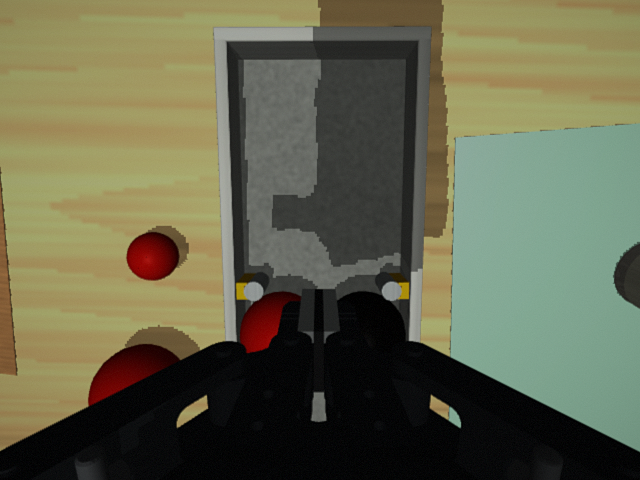

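The wrist view (image up is downhill) shows the post tops at (254,291) and (392,291), the tool near the centre line, and red on the left of the image. I'll check the opening position from these posts.

Run:
```python
from h import *
from scipy.spatial.transform import Rotation as Ro
o=get_obs(); p=camera_params("wrist"); M=np.array(p["tool_from_camera"]); R=Ro.from_quat(o["ee_rot"]).as_matrix()
C=R@M[:3,3]+o["position"]
Q=[]
for uv in((254,291),(392,291)):
    d=R@M[:3,:3]@np.linalg.inv(p["mtx"])@np.array([*uv,1.]); Q.append(C+d*(.079-C[2])/d[2]); print(Q[-1].round(4))
print("mid",np.mean(Q,0).round(4),"gap",np.linalg.norm(Q[0]-Q[1]))
```

```text
[0.5539 0.0081 0.079 ]
[0.5514 0.1059 0.079 ]
mid [0.5526 0.057  0.079 ] gap 0.09785627006691547
```

Request:
step_arm:
  commands: [0,0.0315,-0.0542,-0.03,0,0,0,0,0.0315,-0.0542,-0.05,0,0,0,0,0.0315,-0.0542,-0.08,0,0,0,0,0.0315,-0.0542,-0.11,0,0,0,0,0.0315,-0.0542,-0.13,0,0,0,0,0.0315,-0.0542,-0.15,0,0,0,0,0.0315,-0.0542,-0.16,0,0,0,0,0.0315,-0.0542,-0.1667,0,0,0,0,0.0315,-0.0542,-0.1667,0,0,0,0,0.0315,-0.0542,-0.1667,0,0,0]

```text
clock: 3.95
position: [0.5351, 0.0195, 0.0855]
ee_rot: [-0.012, 1.0, 0.0, 0.0]
ft_force: [0.2, 0.2, 0.2]
grip_width: 0.002
grasp_force: 0.0
```

Run:
```python
from h import *
f=[]
for i in range(4):
    camera("top"); o=get_obs(); f.append(o["ft_force"]); 
print(np.array(f).round(2),o["position"],o["clock"])
S=camera("side");T=camera("top")
cv2.imwrite("pics/c2.png",np.hstack([cv2.resize(S[165:265,270:400,::-1],(520,400)),cv2.resize(T[195:265,282:332,::-1],(280,400))]))
```

```text
[[ 0.53  0.09 -0.18]
 [-0.32 -0.88 -0.22]
 [ 0.1  -0.45 -0.07]
 [-0.29 -1.48  0.05]] [0.53497113 0.01948565 0.08529253] 4.15
```

View pics/c2.png

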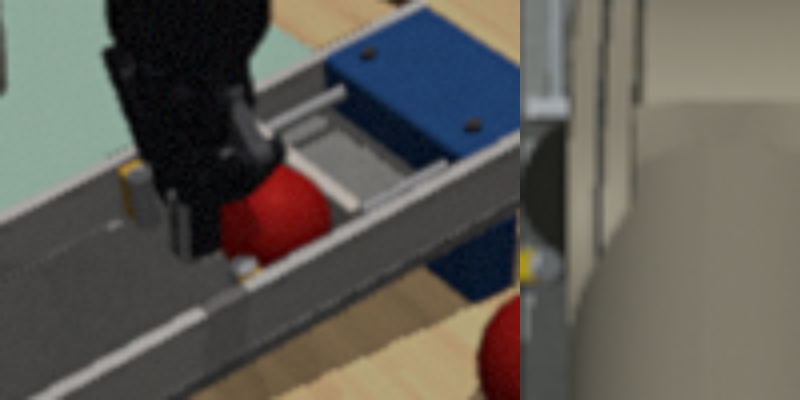

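The side crop shows the shut fingers just downhill of red, over the post and clear of the lip. Force is about zero. I'll start pushing.

Request:
step_arm:
  commands: [0,0.0025,0.0001,0.0003,0,0,0,0,0.005,0.0001,0.0007,0,0,0,0,0.0075,0.0002,0.001,0,0,0,0,0.01,0.0002,0.0014,0,0,0,0,0.0125,0.0003,0.0017,0,0,0,0,0.015,0.0004,0.0021,0,0,0,0,0.0175,0.0004,0.0024,0,0,0,0,0.02,0.0005,0.0028,0,0,0,0,0.0225,0.0006,0.0031,0,0,0,0,0.025,0.0006,0.0035,0,0,0]

```text
clock: 5.5
position: [0.5493, 0.0198, 0.087]
ee_rot: [-0.012, 1.0, 0.0, -0.001]
ft_force: [-4.1, -0.1, 1.4]
grip_width: -0.003
grasp_force: 2.2
```

Request:
step_arm:
  commands: [0,0.0025,0.0001,0.0003,0,0,0,0,0.005,0.0001,0.0007,0,0,0,0,0.0075,0.0002,0.001,0,0,0,0,0.01,0.0002,0.0014,0,0,0,0,0.0125,0.0003,0.0017,0,0,0,0,0.015,0.0004,0.0021,0,0,0,0,0.0175,0.0004,0.0024,0,0,0,0,0.02,0.0005,0.0028,0,0,0,0,0.0225,0.0006,0.0031,0,0,0,0,0.025,0.0006,0.0035,0,0,0]

```text
clock: 6.75
position: [0.5647, 0.0202, 0.0893]
ee_rot: [-0.012, 1.0, 0.0, -0.0]
ft_force: [-6.3, -0.5, 2.9]
grip_width: -0.002
grasp_force: 3.2
```

Run:
```python
from h import *
S=camera("side");T=camera("top");f=[]
for i in range(3):
    camera("top");o=get_obs();f.append(o["ft_force"])
print(np.mean(f,0),o["position"])
cv2.imwrite("pics/c3.png",np.hstack([cv2.resize(S[165:265,270:400,::-1],(520,400)),cv2.resize(T[195:265,282:332,::-1],(280,400))]))
```

```text
[-4.67974579  0.21791078  2.38109504] [0.56490412 0.0201801  0.08929466]
```

View pics/c3.png

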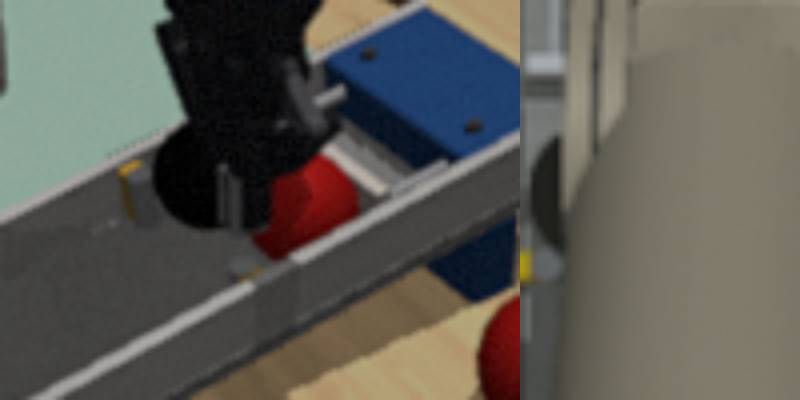

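The crops show red and the plate have gone back about 17 mm, and black has started to follow. The push is a steady 5 N. I'll advance another 7.5 mm, then feel for the stop in small steps.

Request:
step_arm:
  commands: [0,0.0015,0,0.0002,0,0,0,0,0.003,0.0001,0.0004,0,0,0,0,0.0045,0.0001,0.0006,0,0,0,0,0.006,0.0001,0.0008,0,0,0,0,0.0075,0.0002,0.001,0,0,0,0,0.009,0.0002,0.0013,0,0,0,0,0.0105,0.0002,0.0015,0,0,0,0,0.012,0.0003,0.0017,0,0,0,0,0.0125,0.0003,0.0018,0,0,0,0,0.0125,0.0003,0.0018,0,0,0]

```text
clock: 8.25
position: [0.5721, 0.0203, 0.0903]
ee_rot: [-0.012, 1.0, 0.0, -0.0]
ft_force: [-6.2, -0.5, 2.5]
grip_width: 0.0
grasp_force: 3.6
```

Request:
step_arm:
  commands: [0,0.0002,0,0,0,0,0,0,0.0004,0,0.0001,0,0,0,0,0.0006,0,0.0001,0,0,0,0,0.0008,0,0.0001,0,0,0,0,0.001,0,0.0001,0,0,0,0,0.0012,0,0.0002,0,0,0,0,0.0013,0,0.0002,0,0,0,0,0.0014,0,0.0002,0,0,0,0,0.0015,0,0.0002,0,0,0,0,0.0015,0,0.0002,0,0,0]

```text
clock: 9.5
position: [0.5729, 0.0203, 0.0904]
ee_rot: [-0.012, 1.0, 0.0, -0.0]
ft_force: [-6.3, -1.3, 3.6]
grip_width: -0.002
grasp_force: 3.8
```

Request:
step_arm:
  commands: [0,0.0002,0,0,0,0,0,0,0.0004,0,0.0001,0,0,0,0,0.0006,0,0.0001,0,0,0,0,0.0008,0,0.0001,0,0,0,0,0.001,0,0.0001,0,0,0,0,0.0011,0,0.0002,0,0,0,0,0.0012,0,0.0002,0,0,0,0,0.0012,0,0.0002,0,0,0,0,0.0012,0,0.0002,0,0,0,0,0.0012,0,0.0002,0,0,0]

```text
clock: 10.75
position: [0.5736, 0.0203, 0.0905]
ee_rot: [-0.012, 1.0, 0.0, -0.0]
ft_force: [-7.1, 0.2, 4.0]
grip_width: -0.0
grasp_force: 3.8
```

Request:
step_arm:
  commands: [0,0.0002,0,0,0,0,0,0,0.0004,0,0.0001,0,0,0,0,0.0006,0,0.0001,0,0,0,0,0.0008,0,0.0001,0,0,0,0,0.001,0,0.0001,0,0,0,0,0.0011,0,0.0002,0,0,0,0,0.0012,0,0.0002,0,0,0,0,0.0013,0,0.0002,0,0,0,0,0.0013,0,0.0002,0,0,0,0,0.0013,0,0.0002,0,0,0]

```text
clock: 12.0
position: [0.5743, 0.0203, 0.0906]
ee_rot: [-0.012, 1.0, 0.0, -0.0]
ft_force: [-7.4, -0.3, 4.0]
grip_width: -0.001
grasp_force: 3.9
```

Run:
```python
from h import *
f=[];g=[]
for i in range(4):
    T=camera("top");o=get_obs();f.append(o["ft_force"]);g.append([o["grasp_force"],*o["position"]])
print(np.mean(f,0),np.round(g,4).tolist(),o["clock"])
W=camera("wrist")
cv2.imwrite("pics/c4.png",np.hstack([W[100:480,120:500,::-1],cv2.resize(T[195:262,282:332,::-1],(280,380))]))
```

```text
[-6.99581853 -0.29768439  3.99646876] [[3.8956, 0.5744, 0.0203, 0.0906], [3.8956, 0.5743, 0.0203, 0.0906], [3.8955, 0.5743, 0.0203, 0.0906], [3.8955, 0.5743, 0.0203, 0.0906]] 12.2
```

View pics/c4.png

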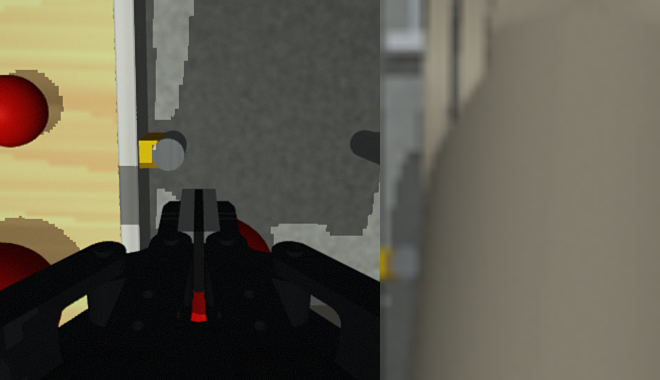

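Run:
```python
from h import *
from scipy.spatial.transform import Rotation as Ro
o=get_obs(); W=camera("wrist"); p=camera_params("wrist"); M=np.array(p["tool_from_camera"]); R=Ro.from_quat(o["ee_rot"]).as_matrix()
C=R@M[:3,3]+o["position"]
def P(u,v,z):
    d=R@M[:3,:3]@np.linalg.inv(p["mtx"])@np.array([u,v,1.]); return (C+d*(z-C[2])/d[2]).round(4)
m=red(W); m[:290]=0; m[:,:260]=0
c=blob(m,(325,290,420,400))[2][:,0]; k=c[c[:,0].argmax()]; t=c[c[:,1].argmin()]
print("red right",k,P(*k,.085),"top",t,P(*t,.085),"postR",P(290,254,.079))
b=blob(blk(W),(180,20,470,250)); print("black?",b[0],b[1])
cv2.imwrite("pics/w5.png",W[:,:,::-1])
```

```text
red right [369 344] [0.5926 0.0439 0.085 ] top [369 344] [0.5926 0.0439 0.085 ] postR [0.5538 0.0085 0.079 ]
black? ((263.0, 129.5), 110.05122375488281) 2159.0
```

View pics/w5.png

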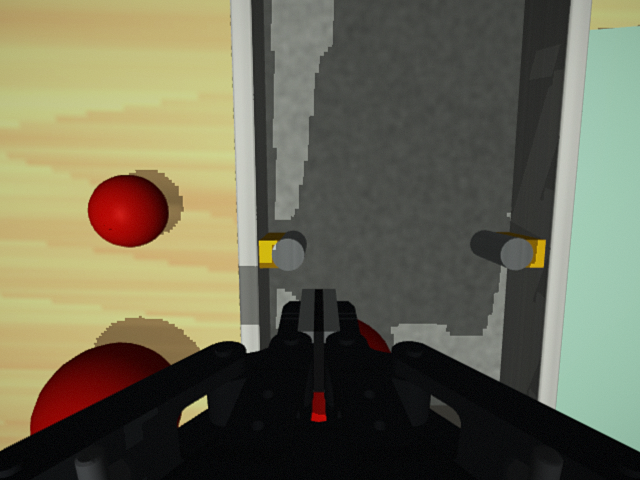

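The wrist view shows the passage beside the finger is empty, so black has already rolled out downhill. Red is still square behind the finger at about y −31 mm. I'll keep feeling for the stop.

Request:
step_arm:
  commands: [0,0.0002,0,0,0,0,0,0,0.0004,0,0.0001,0,0,0,0,0.0006,0,0.0001,0,0,0,0,0.0008,0,0.0001,0,0,0,0,0.001,0,0.0001,0,0,0,0,0.0011,0,0.0002,0,0,0,0,0.0012,0,0.0002,0,0,0,0,0.0013,0,0.0002,0,0,0,0,0.0013,0,0.0002,0,0,0,0,0.0013,0,0.0002,0,0,0]

```text
clock: 13.55
position: [0.5751, 0.0203, 0.0908]
ee_rot: [-0.012, 1.0, 0.0, -0.0]
ft_force: [-7.0, 0.1, 4.0]
grip_width: 0.004
grasp_force: 3.9
```

Request:
step_arm:
  commands: [0,0.0002,0,0,0,0,0,0,0.0004,0,0.0001,0,0,0,0,0.0006,0,0.0001,0,0,0,0,0.0008,0,0.0001,0,0,0,0,0.001,0,0.0001,0,0,0,0,0.0011,0,0.0002,0,0,0,0,0.0012,0,0.0002,0,0,0,0,0.0013,0,0.0002,0,0,0,0,0.0013,0,0.0002,0,0,0,0,0.0013,0,0.0002,0,0,0]

```text
clock: 14.8
position: [0.5759, 0.0203, 0.0909]
ee_rot: [-0.012, 1.0, 0.0, -0.001]
ft_force: [-6.6, -0.8, 4.3]
grip_width: 0.003
grasp_force: 4.0
```

Request:
step_arm:
  commands: [0,0.0002,0,0,0,0,0,0,0.0004,0,0.0001,0,0,0,0,0.0006,0,0.0001,0,0,0,0,0.0008,0,0.0001,0,0,0,0,0.001,0,0.0001,0,0,0,0,0.0011,0,0.0002,0,0,0,0,0.0012,0,0.0002,0,0,0,0,0.0013,0,0.0002,0,0,0,0,0.0013,0,0.0002,0,0,0,0,0.0013,0,0.0002,0,0,0]

```text
clock: 16.05
position: [0.5766, 0.0203, 0.091]
ee_rot: [-0.012, 1.0, 0.0, -0.001]
ft_force: [-7.1, -0.6, 4.0]
grip_width: -0.002
grasp_force: 4.1
```

Request:
step_arm:
  commands: [0,0.0002,0,0,0,0,0,0,0.0004,0,0.0001,0,0,0,0,0.0006,0,0.0001,0,0,0,0,0.0008,0,0.0001,0,0,0,0,0.001,0,0.0001,0,0,0,0,0.0011,0,0.0002,0,0,0,0,0.0012,0,0.0002,0,0,0,0,0.0013,0,0.0002,0,0,0,0,0.0013,0,0.0002,0,0,0,0,0.0013,0,0.0002,0,0,0]

```text
clock: 17.3
position: [0.5774, 0.0203, 0.0911]
ee_rot: [-0.012, 1.0, 0.0, -0.001]
ft_force: [-7.2, -1.1, 4.1]
grip_width: 0.003
grasp_force: 4.1
```

Request:
step_arm:
  commands: [0,0.0002,0,0,0,0,0,0,0.0004,0,0.0001,0,0,0,0,0.0006,0,0.0001,0,0,0,0,0.0008,0,0.0001,0,0,0,0,0.001,0,0.0001,0,0,0,0,0.0011,0,0.0002,0,0,0,0,0.0012,0,0.0002,0,0,0,0,0.0013,0,0.0002,0,0,0,0,0.0013,0,0.0002,0,0,0,0,0.0013,0,0.0002,0,0,0]

```text
clock: 18.55
position: [0.5781, 0.0203, 0.0912]
ee_rot: [-0.012, 1.0, 0.0, -0.001]
ft_force: [-6.9, -1.0, 4.2]
grip_width: 0.002
grasp_force: 4.2
```

Request:
step_arm:
  commands: [0,0.0002,0,0,0,0,0,0,0.0004,0,0.0001,0,0,0,0,0.0006,0,0.0001,0,0,0,0,0.0008,0,0.0001,0,0,0,0,0.001,0,0.0001,0,0,0,0,0.0011,0,0.0002,0,0,0,0,0.0012,0,0.0002,0,0,0,0,0.0013,0,0.0002,0,0,0,0,0.0013,0,0.0002,0,0,0,0,0.0013,0,0.0002,0,0,0]

```text
clock: 19.8
position: [0.5789, 0.0203, 0.0914]
ee_rot: [-0.012, 1.0, 0.0, -0.001]
ft_force: [-6.7, -0.9, 4.6]
grip_width: 0.001
grasp_force: 4.3
```

Request:
step_arm:
  commands: [0,0.0002,0,0,0,0,0,0,0.0004,0,0.0001,0,0,0,0,0.0006,0,0.0001,0,0,0,0,0.0008,0,0.0001,0,0,0,0,0.001,0,0.0001,0,0,0,0,0.0011,0,0.0002,0,0,0,0,0.0012,0,0.0002,0,0,0,0,0.0013,0,0.0002,0,0,0,0,0.0013,0,0.0002,0,0,0,0,0.0013,0,0.0002,0,0,0]

```text
clock: 21.05
position: [0.5797, 0.0203, 0.0915]
ee_rot: [-0.012, 1.0, 0.0, -0.001]
ft_force: [-7.3, -0.8, 5.7]
grip_width: 0.004
grasp_force: 4.3
```

Request:
step_arm:
  commands: [0,0.0002,0,0,0,0,0,0,0.0004,0,0.0001,0,0,0,0,0.0006,0,0.0001,0,0,0,0,0.0008,0,0.0001,0,0,0,0,0.001,0,0.0001,0,0,0,0,0.0011,0,0.0002,0,0,0,0,0.0012,0,0.0002,0,0,0,0,0.0013,0,0.0002,0,0,0,0,0.0013,0,0.0002,0,0,0,0,0.0013,0,0.0002,0,0,0]

```text
clock: 22.3
position: [0.5804, 0.0203, 0.0916]
ee_rot: [-0.012, 1.0, 0.0, -0.001]
ft_force: [-7.8, 0.1, 4.7]
grip_width: 0.0
grasp_force: 4.4
```

Request:
step_arm:
  commands: [0,0.0002,0,0,0,0,0,0,0.0004,0,0.0001,0,0,0,0,0.0006,0,0.0001,0,0,0,0,0.0008,0,0.0001,0,0,0,0,0.001,0,0.0001,0,0,0,0,0.0011,0,0.0002,0,0,0,0,0.0012,0,0.0002,0,0,0,0,0.0013,0,0.0002,0,0,0,0,0.0013,0,0.0002,0,0,0,0,0.0013,0,0.0002,0,0,0]

```text
clock: 23.55
position: [0.5812, 0.0203, 0.0917]
ee_rot: [-0.012, 1.0, 0.0, -0.001]
ft_force: [-7.9, -0.6, 4.4]
grip_width: -0.002
grasp_force: 4.4
```

Request:
step_arm:
  commands: [0,0.0002,0,0,0,0,0,0,0.0004,0,0.0001,0,0,0,0,0.0006,0,0.0001,0,0,0,0,0.0008,0,0.0001,0,0,0,0,0.0009,0,0.0001,0,0,0,0,0.001,0,0.0002,0,0,0,0,0.001,0,0.0002,0,0,0,0,0.0011,0,0.0002,0,0,0,0,0.0011,0,0.0002,0,0,0,0,0.0011,0,0.0002,0,0,0]

```text
clock: 24.8
position: [0.5818, 0.0203, 0.0918]
ee_rot: [-0.012, 1.0, 0.0, -0.001]
ft_force: [-7.5, -0.9, 4.1]
grip_width: 0.001
grasp_force: 4.4
```

Request:
step_arm:
  commands: [0,0.0002,0,0,0,0,0,0,0.0004,0,0.0001,0,0,0,0,0.0006,0,0.0001,0,0,0,0,0.0008,0,0.0001,0,0,0,0,0.0009,0,0.0001,0,0,0,0,0.001,0,0.0002,0,0,0,0,0.001,0,0.0002,0,0,0,0,0.0011,0,0.0002,0,0,0,0,0.0011,0,0.0002,0,0,0,0,0.0011,0,0.0002,0,0,0]

```text
clock: 26.05
position: [0.5824, 0.0202, 0.0919]
ee_rot: [-0.012, 1.0, 0.0, -0.001]
ft_force: [-8.3, -0.4, 3.6]
grip_width: 0.002
grasp_force: 4.7
```

Request:
step_arm:
  commands: [0,0.0002,0,0,0,0,0,0,0.0003,0,0,0,0,0,0,0.0004,0,0.0001,0,0,0,0,0.0005,0,0.0001,0,0,0,0,0.0006,0,0.0001,0,0,0,0,0.0007,0,0.0001,0,0,0,0,0.0008,0,0.0001,0,0,0,0,0.0008,0,0.0001,0,0,0,0,0.0008,0,0.0001,0,0,0,0,0.0008,0,0.0001,0,0,0]

```text
clock: 27.3
position: [0.5825, 0.0202, 0.0919]
ee_rot: [-0.012, 1.0, 0.0, -0.001]
ft_force: [-9.9, -0.9, 5.3]
grip_width: -0.002
grasp_force: 5.6
```

The force rises while the position stays put, so this is the stop (about 11 N total). I'll press on gently towards 15 N.

Request:
step_arm:
  commands: [0,0.0002,0,0,0,0,0,0,0.0003,0,0,0,0,0,0,0.0004,0,0,0,0,0,0,0.0005,0,0,0,0,0,0,0.0006,0,0,0,0,0,0,0.0007,0,0,0,0,0,0,0.0007,0,0,0,0,0,0,0.0007,0,0,0,0,0,0,0.0007,0,0,0,0,0,0,0.0007,0,0,0,0,0]

```text
clock: 28.55
position: [0.5826, 0.0202, 0.0918]
ee_rot: [-0.012, 1.0, 0.0, -0.002]
ft_force: [-12.3, -0.7, 6.6]
grip_width: 0.002
grasp_force: 6.5
```

Run:
```python
from h import *
f=[]
for i in range(5):
    S=camera("side");o=get_obs();f.append(o["ft_force"])
print(np.mean(f,0),np.linalg.norm(np.mean(f,0)),o["grasp_force"],o["position"],o["clock"])
b=blob(blk(S),(225,200,330,285)); print("black",b[0],b[1],onplane("side",b[0][0],.06))
```

```text
[-11.2657616   -0.93439874   6.43565272] 13.008001822197768 6.495862975716591 [0.58263112 0.02014437 0.09180845] 28.8
black ((259.95001220703125, 251.55499267578125), 15.724287986755371) 710.0 [0.41668815 0.04412591 0.06      ]
```

Request:
step_arm:
  commands: [0,0.0003,0,0,0,0,0,0,0.0005,0,0,0,0,0,0,0.0007,0,0,0,0,0,0,0.0008,0,0,0,0,0,0,0.0008,0,0,0,0,0,0,0.0008,0,0,0,0,0,0,0.0008,0,0,0,0,0,0,0.0008,0,0,0,0,0,0,0.0008,0,0,0,0,0,0,0.0008,0,0,0,0,0]

```text
clock: 30.05
position: [0.5828, 0.0201, 0.0918]
ee_rot: [-0.012, 1.0, 0.0, -0.002]
ft_force: [-13.1, -1.6, 7.8]
grip_width: 0.001
grasp_force: 7.6
```

Run:
```python
from h import *
f=[]
for i in range(5):
    S=camera("top");o=get_obs();f.append(o["ft_force"])
print(np.mean(f,0),np.linalg.norm(np.mean(f,0)),o["grasp_force"],o["position"],o["clock"])
```

```text
[-13.37387225  -0.99776221   7.7014169 ] 15.465051263965064 7.551298951730132 [0.58277315 0.02010586 0.09177489] 30.3
```

Total push is 15.5 N, but about half of the downward part is finger friction, which robs the plate. I'll raise the tip slightly to turn more of it into thrust along the slope.

Request:
step_arm:
  commands: [0,0,0,0.0002,0,0,0,0,0,0,0.0004,0,0,0,0,0,0,0.0006,0,0,0,0,0,0,0.0008,0,0,0,0,0.0001,0,0.001,0,0,0,0,0.0001,0,0.0011,0,0,0,0,0.0002,0,0.0012,0,0,0,0,0.0002,0,0.0012,0,0,0,0,0.0002,0,0.0012,0,0,0,0,0.0002,0,0.0012,0,0,0]

```text
clock: 31.55
position: [0.5828, 0.0201, 0.0921]
ee_rot: [-0.012, 1.0, -0.0, -0.002]
ft_force: [-11.6, -1.0, 4.0]
grip_width: -0.005
grasp_force: 6.3
```

Run:
```python
from h import *
f=[]
for i in range(4):
    S=camera("top");o=get_obs();f.append(o["ft_force"])
print(np.mean(f,0),np.linalg.norm(np.mean(f,0)),o["grasp_force"],o["position"],o["clock"])
```

```text
[-11.51109154  -0.82373861   3.78894838] 12.146600490113734 6.261935709044337 [0.58278923 0.02004958 0.09207832] 31.75
```

Request:
step_arm:
  commands: [0,0.0003,0,0.0001,0,0,0,0,0.0006,0,0.0002,0,0,0,0,0.0009,0,0.0003,0,0,0,0,0.0011,0,0.0004,0,0,0,0,0.0012,0,0.0004,0,0,0,0,0.0012,0,0.0004,0,0,0,0,0.0012,0,0.0004,0,0,0,0,0.0012,0,0.0004,0,0,0,0,0.0012,0,0.0004,0,0,0,0,0.0012,0,0.0004,0,0,0]

```text
clock: 33.0
position: [0.5829, 0.02, 0.0921]
ee_rot: [-0.012, 1.0, -0.0, -0.003]
ft_force: [-13.9, -1.6, 5.1]
grip_width: 0.001
grasp_force: 7.4
```

Run:
```python
from h import *
f=[]
for i in range(4):
    S=camera("top");o=get_obs();f.append(o["ft_force"])
print(np.mean(f,0),np.linalg.norm(np.mean(f,0)),o["grasp_force"],o["position"],o["clock"])
```

```text
[-14.22760647  -0.55461089   4.83828558] 15.037998082289263 7.386585921049118 [0.58292125 0.02003536 0.09209567] 33.2
```

Request:
step_arm:
  commands: [0,0.0001,0,0.0002,0,0,0,0,0.0002,0,0.0004,0,0,0,0,0.0003,0,0.0006,0,0,0,0,0.0005,0,0.0007,0,0,0,0,0.0006,0,0.0007,0,0,0,0,0.0007,0,0.0007,0,0,0,0,0.0007,0,0.0007,0,0,0,0,0.0007,0,0.0007,0,0,0,0,0.0007,0,0.0007,0,0,0,0,0.0007,0,0.0007,0,0,0]

```text
clock: 34.45
position: [0.583, 0.02, 0.0923]
ee_rot: [-0.012, 1.0, -0.0, -0.003]
ft_force: [-13.8, -0.7, 4.1]
grip_width: 0.0
grasp_force: 7.5
```

Request:
step_arm:
  commands: [0,0,0,0,0,0,0,0,0,0,0,0,0,0,0,-0.001,0,-0.0001,0,0,0,0,-0.0025,0,-0.0003,0,0,0,0,-0.0045,-0.0001,-0.0006,0,0,0,0,-0.0075,-0.0002,-0.001,0,0,0,0,-0.0115,-0.0003,-0.0016,0,0,0,0,-0.0155,-0.0004,-0.0022,0,0,0,0,-0.0195,-0.0005,-0.0027,0,0,0,0,-0.0235,-0.0006,-0.0033,0,0,0]

```text
clock: 35.7
position: [0.5716, 0.02, 0.0916]
ee_rot: [-0.012, 1.0, 0.0, 0.0]
ft_force: [-3.6, -0.2, -0.6]
grip_width: -0.001
grasp_force: 1.9
```

Request:
step_arm:
  commands: [0,-0.0035,-0.0001,-0.0005,0,0,0,0,-0.007,-0.0002,-0.001,0,0,0,0,-0.0105,-0.0003,-0.0015,0,0,0,0,-0.014,-0.0004,-0.002,0,0,0,0,-0.0175,-0.0004,-0.0025,0,0,0,0,-0.021,-0.0005,-0.0029,0,0,0,0,-0.0245,-0.0006,-0.0034,0,0,0,0,-0.028,-0.0007,-0.0039,0,0,0,0,-0.0305,-0.0008,-0.0043,0,0,0,0,-0.0315,-0.0008,-0.0044,0,0,0]

```text
clock: 36.95
position: [0.5527, 0.0195, 0.0889]
ee_rot: [-0.012, 1.0, 0.0, 0.0]
ft_force: [-3.1, -0.5, 0.9]
grip_width: -0.002
grasp_force: 1.2
```

Request:
step_arm:
  commands: [0,-0.003,-0.0001,-0.0004,0,0,0,0,-0.006,-0.0001,-0.0008,0,0,0,0,-0.009,-0.0002,-0.0012,0,0,0,0,-0.012,-0.0003,-0.0016,0,0,0,0,-0.015,-0.0004,-0.002,0,0,0,0,-0.018,-0.0005,-0.0025,0,0,0,0,-0.021,-0.0005,-0.003,0,0,0,0,-0.024,-0.0006,-0.003,0,0,0,0,-0.027,-0.0007,-0.003,0,0,0,0,-0.03,-0.0008,-0.003,0,0,0]

```text
clock: 38.2
position: [0.5347, 0.0191, 0.0871]
ee_rot: [-0.012, 1.0, 0.0, 0.0]
ft_force: [0.7, 0.2, 0.7]
grip_width: 0.003
grasp_force: 0.0
```

Run:
```python
from h import *
S=camera("side");W=camera("wrist");o=get_obs();print(o["ft_force"],o["grasp_force"],o["position"],o["clock"])
cv2.imwrite("pics/c6.png",np.hstack([cv2.resize(S[165:305,220:400,::-1],(430,334)),cv2.resize(W[:,:,::-1],(370,334))]))
```

```text
[-0.24361007 -0.88955869  0.35356787] 0.0 [0.53461927 0.01904546 0.08707879] 38.3
```

View pics/c6.png

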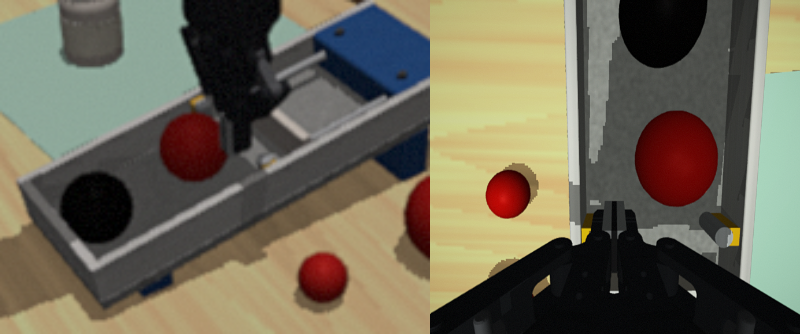

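Red has rounded the post and is rolling into the tray past the fingers, towards black at the end wall. I'll lift clear.

Request:
step_arm:
  commands: [0,0,0,0.02,0,0,0,0,0,0,0.06,0,0,0,0,0,0,0.12,0,0,0,0,0,0,0.18,0,0,0,0,0,0,0.2,0,0,0,0,0,0,0.2,0,0,0,0,0,0,0.2,0,0,0,0,0,0,0.2,0,0,0,0,0,0,0.2,0,0,0,0,0,0,0.2,0,0,0]

```text
clock: 39.55
position: [0.5346, 0.019, 0.2068]
ee_rot: [-0.012, 1.0, -0.0, -0.0]
ft_force: [0.2, -0.2, 0.5]
grip_width: -0.0
grasp_force: 0.0
```

Request:
step_arm:
  commands: [0,0,0,0,0,0,0,0,0,0,0,0,0,0,0,0,0,0,0,0,0,0,0,0,0,0,0,0,0,0,0,0,0,0,0,0,0,0,0,0,0,0,0,0,0,0,0,0,0,0,0,0,0,0,0,0,0,0,0,0,0,0,0,0,0,0,0,0,0,0]

```text
clock: 40.8
position: [0.5347, 0.019, 0.2071]
ee_rot: [-0.012, 1.0, 0.0, 0.0]
ft_force: [0.7, -0.2, 0.6]
grip_width: 0.001
grasp_force: 0.0
```

```bash
cat > m.py <<'E'
from h import *
for i in range(2):
    S=camera("side")
    for n,f in(("red",red),("black",blk)):
        b=blob(f(S),(225,190,340,285))
        q=onplane("side",b[0][0],.06)-[.559,.055,0]; print(n,np.round(b[0][0],1),b[0][1],q.round(3))
    for _ in range(5): camera("top")
print(get_obs()["clock"],get_obs()["position"])
E
python3 m.py
```

```text
red [251.  238.5] 12.257750511169434 [-0.139  0.037  0.06 ]
black [263.  256.5] 19.319778442382812 [-0.144 -0.028  0.06 ]
red [251.  238.5] 12.298474311828613 [-0.139  0.037  0.06 ]
black [263.5 257. ] 18.741764068603516 [-0.144 -0.03   0.06 ]
41.4 [0.53474169 0.01904343 0.2070525 ]
```

```bash
python3 m.py; python3 m.py; python3 -c "
from workcell import *
print(hand_in())"
```

```text
red [251.2 238.6] 12.3856782913208 [-0.139  0.036  0.06 ]
black [263. 256.] 19.416587829589844 [-0.143 -0.026  0.06 ]
red [251. 238.] 12.369417190551758 [-0.138  0.038  0.06 ]
black [266.5 257.7] 15.729485511779785 [-0.14  -0.034  0.06 ]
42.0 [0.53472289 0.01904061 0.20703517]
red [251. 238.] 12.369417190551758 [-0.138  0.038  0.06 ]
black [266.2 257.1] 16.11064338684082 [-0.14  -0.033  0.06 ]
red [251.5 240. ] 12.54003620147705 [-0.14   0.032  0.06 ]
black [263. 256.] 19.416587829589844 [-0.143 -0.026  0.06 ]
42.6 [0.53471199 0.01900221 0.20702803]
the job is handed in; nothing more can be done
None
```

I handed the job in at 42.6 s: both balls lay still side by side at the tray's end wall with the fingers clear, after red was held at the plate's stop with about 15 N; hand-in gave no verdict, and the 11 N ball-to-plate force is worked out from the wrist force.

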